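Snap shut the drip-pipe clip with the setting pliers

ROBOT

A 7-joint arm with a two-finger parallel gripper is mounted at the origin on the work surface. World frame = base frame: x ahead of the robot, y to its left, z up, the work surface at z = 0. Lengths are in m, angles in rad, forces in N, time in s.
With the tool pointing down it reaches from about 0.425 to 0.95 m from the base axis. Payload 4.7 kg.
Tool frame: the origin (TCP) lies on the centre line of the jaws, within the pads' length; the fingertips stand 11 mm ahead of it and the grasp point (between the pads) lies 8 mm behind it; z points along the fingers, y is the direction in which the jaws open and shut (so a half turn about z gives the same grasp; the last joint's range is limited). The gripper opens to 87 mm and grips with 3 to 60 N. Pads are 19 mm wide; open, the fingers measure 117 mm over their backs; the gripper's body (75 mm by 190 mm) begins 51 mm behind the grasp point.
Start: joints at [1.107, 0.469, -0.049, 1.532, 0.024, 1.141, -0.082], TCP at [0.284, -0.612, 0.234] pointing down, gripper open.
Joint ranges: [-2.59, 2.59], [-0.33, 1.99], [-1.39, 1.29], [0.1, 2.45], [-1.04, 4.18], [0.21, 1.99], [-2.66, 2.66]. Speed limits (rad/s): [2.57, 2.57, 3.14, 3.14, 3.14, 3.14, 3.14].

INTERFACE

Orientations are given as a unit quaternion [x, y, z, w].
In Python, from rig import r gives the robot as it stands.
- The arm moves only by the tool play_rows, never from a script. Its argument "series" is a list of rows, each a list of 7 numbers: the turn, a rotation vector about the world's x, y, z in rad, then the shift along the world's x, y, z in cm, then the finger opening in cm, from 0 to 8.7. In form: [[rx, ry, rz, dx, dy, dz, gripper], ...]. A call has 1 to 12 rows; each row shifts and turns the commanded pose from where the row before left it; what a row does not reach is not made up. A row lasts 1/12 s, in which the tool goes at most 41.7 mm and 7.16 degrees, less where a joint would pass 70% of its speed; a pose out of reach is approached as far as the arm can. A call with a gripper value outside its range is refused whole. The fingers move at their own pace and stop on an object; "force" is the grip in N (left out, the last holds). Time passes only in rows, so rows that do not move let the fingers close. It gives the time, the measured TCP pose, the force and the opening at its end, in the units of the state.
- r.get_obs(): the state, without advancing time (a new reading comes with each control period).
- r.camera(name): name is "scene" or "top" or "wrist"; returns (picture, depth): 400x640x3 uint8, red, green, blue; 400x640 float32, m along the optical axis (not along the pixel's ray), 0 where there is no reading.
- r.camera_info(name): a dict with "K" (3x3 intrinsics, pixels), "world_to_cam" (4x4, takes a point from world to camera coordinates); the wrist camera has in their place "T_tool_cam" (4x4, takes a point from camera to tool coordinates, whose origin is the TCP and whose axes are the flange's). Camera axes: x right, y up, looking along -z (the intrinsics and any distortion apply to the point x, -y, -z); pixel columns grow to the right and rows downward; lengths in m; the calibration is good to about 2 mm. A picture is of the moment at which its call begins: read the wrist's pose just before it. camera_info takes no time and is no camera call.
- r.finish_job(): hands the job in, once; it reports no verdict.
The state is a dict: "clock": time; "joint_positions": joint angles; "joint_vel": joint speeds; "joint_torque": joint torques, N m; "tool_pos": TCP position; "orientation": TCP orientation; "wrist_force": force on the tool from outside, world axes, zero at the start; "ft_torque": the same for the moment, N m; "width": finger opening in m.
Only numpy, scipy, OpenCV 4.12 (cv2) and the standard library are available. Lean on these libraries where they do the work, as an engineer would, in place of code of your own. Each camera call takes 0.05 s, during which the arm holds its last target.

TASK

Take the red-handled pliers from the green mat, push their open jaws fully home over the two orange ears of the clip on the copper drip pipe, and squeeze gently, stopping as soon as the clip clicks shut: bearing down on the shut clip would break it. Then let the jaws spring open, draw the pliers off and lay them back flat on the mat, centred and lengthwise. Squeeze the ears only with the pliers, and leave the discs, the beaker and the stone alone.

Things in the scene. Friction and masses are not known exactly. Their poses are not given: they have to be found in the camera images.
- mat: Thin green mat on the bench (260 x 140 mm, 1 mm, no step to feel). Origin at its centre at bench height; its x axis runs along its long side. It lies left or right of the pipe; the discs lie on the other side.
- pliers_grip (a point): Midway between the two red handles of the pliers, where to hold them, 12 mm above the bench. x runs along the pliers to the jaws, y to the left handle, z up (the frame belongs to the left handle and turns by half of the pliers' closing angle). Here the handles are 64 mm over their outsides when open, each 14 mm wide, 24 mm tall from the bench. Jaw tips 130 mm ahead, handle ends 55 mm behind.
- pliers_mid (a point): Middle of the pliers' length, on their centre line, 12 mm above their underside: 37.5 mm ahead of pliers_grip, 92.5 mm behind the jaw tips. Same axes. The pliers weigh about 0.24 kg, lie flat, and may be slid along the bench, which carries them, or lifted (a few mm keeps closing fingers from rubbing them on the bench).
- pliers_pivot (a point): The pliers' pivot (upright axis), 75 mm ahead of pliers_grip, 12 mm above their underside. The handles diverge slightly backwards when open. Ribs 5 mm proud on the handles' outsides, 22 mm ahead of and 22 mm behind pliers_grip (70 to 80 mm over them), keep fingers from slipping along.
- pliers_tip (a point): Midway between the ends of the two steel jaws, on the pliers' centre line, 130 mm ahead of pliers_grip, 12 mm above their underside. Same axes. Jaws 6 mm thick, from 4 to 18 mm above the bench, 24 mm apart inside when open.
- pliers_arm (a joint): Closing angle of the pliers: 0 open (jaw gap 24 mm), up to 0.42 rad. A spring always opens them: about 4 N on each handle when open, 7 N near shut. The jaw gap shrinks about 0.7 mm for each mm taken off the width over the handles. As the pliers close, the jaws creep up to 4 mm forward relative to the fingers.
- standpipe: Upright 15 mm copper drip pipe, 150 mm tall with a spout leaning to +x, fixed to the bench on a round foot (72 mm across, 3 mm thick, reaching to x = -24 mm). Origin at bench height; -x points out along the clip's ears, roughly to the robot. The white block at its foot (36 x 50 mm, top 30 mm above the bench) has its flat front face at x = -16 mm.
- clip_ears (a point): Middle of the clip's two orange ears, 29 mm along -x from the standpipe's origin, 16 mm above the bench. Axes as the standpipe. The pliers come in along +x, low over the bench, one jaw outside each ear, until the jaw tips meet the buffers: pliers_grip is then 152 mm from the standpipe's origin. That is fully home; pushing the buffers in is not needed.
- ear_r (a joint): Closing angle of each ear: 0 open, about 0.115 rad shut and latched. Both ears always close alike. Squeezing takes about 10 N on each ear at first (about 12 N on each handle, spring included) and ever less as they close; past about 0.08 they snap shut by themselves, ahead of the jaws: the handle force drops to the spring alone (6 N), with some 2.5 mm more at the handles before the jaws meet the shut ears.
- ear_l: The orange ear on the +y side; its origin is its hinge, inside the block. Each ear is 4 mm thick, 22 mm tall (5 to 27 mm above the bench) and stands 26 mm out of the block (x = -16 to -42 mm of the standpipe), 20 mm beyond the buffers. Open, they are 18 mm over their outsides; shut, about 12 mm near the jaw tips. More than 40 N on an ear breaks the clip, and so does more than 12 N (about 14 N on each handle) once it is shut.
- buffer: Black rubber buffers on the front of the white block, one on each side of the ears (each 14 mm wide, 24 mm tall, from 11 to 25 mm off the centre line); origin as the standpipe. Their front, at x = -22 mm of the standpipe, gives way by up to 6 mm at 1.5 N per mm. Must not be rammed with more than 35 N.
- discs: Stack of dark grey sanding discs, 124 mm across, 16 mm high; origin under its centre. Leave alone.
- beaker: Clear plastic beaker, 66 mm across, 75 mm high; origin under its centre. Leave alone.
- stone: Purple rough stone, 68 mm across, 38 mm high; origin under its centre. Leave alone.
Not all that is in view belongs to the job. What is shaped like the part that bears pliers_grip but white is not meant.

How it is judged:
On the way, in this order (a step that is already met when the one before it is completed fails the run):
1. the open jaws stand home over the two still open ears, tips at or within about 9 mm of the rubber buffers (x of pliers_tip in the frame of standpipe between -0.031 and -0.008 m and y of pliers_tip in the frame of standpipe between -0.016 and 0.016 m and height (world z) of pliers_tip below 0.025 m and value of joint ear_r below 0.045 rad), for 0.1 s.
2. the clip is clicked shut with the jaws still over the ears (x of pliers_tip in the frame of standpipe between -0.031 and -0.008 m and y of pliers_tip in the frame of standpipe between -0.016 and 0.016 m and height (world z) of pliers_tip below 0.025 m and value of joint ear_r above 0.1 rad), for 0.1 s.
At the end, for the whole second after the job is handed in: The clip is latched shut (ear angle over 0.10 rad); the pliers lie flat and sprung open on the green mat, their middle within 45 mm of its centre and their length within 0.4 rad of its long side; nothing is moving (value of joint ear_r above 0.1 rad and horizontal distance between pliers_mid and mat below 0.045 m and angle between the x axis of pliers_mid and the x axis of mat, either way round below 0.4 rad and angle between pliers_mid's own z axis and vertical below 0.1 rad and height (world z) of pliers_mid below 0.02 m and value of joint pliers_arm below 0.05 rad and velocity of joint pliers_arm below 0.05 rad/s); the robot touches nothing.
It fails at once if the clip is broken: an ear squeezed with more than 40 N, or with more than 12 N once it is shut (contact force between anything else and ear_l above 40 N or (value of joint ear_r above 0.105 rad and contact force between anything else and ear_l above 12 N)).
It fails at once if the buffers are rammed with more than 35 N (contact force between anything else and buffer above 35 N).
It fails at once if the fingers squeeze the ears themselves (contact force between the fingers and ear_l above 1 N).
It fails at once if the discs, the beaker or the stone moved by more than 15 mm (distance of any of discs, beaker, stone from where it was at the start of the episode above 0.015 m).
It also fails if it takes over 61 s, if anything falls off the work surface, if the arm or the gripper's body presses on something with over 40 N, if the wrist force passes 120 N, or if a joint passes its speed limit or range.

## Working session

There is one attempt and no reset: what is moved stays moved. The work goes in short steps, Python scripts to look and compute and a tool call to move; the robot and the scene stay as the last step left them, time stands still between calls to the robot, and variables do not carry over. Pictures are saved under pics/ and viewed, and the job is handed in when it is done.

Besides the shell and the picture viewer there is one more tool, called as name(argument=value, ...), one argument or row to a line, values as JSON. play_rows: Moves the arm, as the interface text tells. Its arguments: {"type":"object","properties":{"series":{"type":"array"},"force":{"type":"number"}},"required":["series"]}

```bash
mkdir -p pics; ls; python3 - <<'E'
from rig import r
import cv2,json
for n in ["scene","top"]:
    p,d=r.camera(n); cv2.imwrite(f"pics/{n}0.png",p[:,:,::-1])
    import numpy as np; np.savez(f"{n}0.npz",p=p,d=d)
    print(n,r.camera_info(n))
print(r.camera_info("wrist"))
print(r.get_obs())
E
```

```text
pics
scene {'K': array([[383.08164022,   0.        , 315.62277145],
       [  0.        , 383.08164022, 204.35396415],
       [  0.        ,   0.        ,   1.        ]]), 'world_to_cam': array([[-0.80122026,  0.59834472,  0.00544841,  0.46161671],
       [-0.34837956, -0.47386594,  0.80875383,  0.12563553],
       [ 0.4864954 ,  0.64609184,  0.58812206, -1.26838052],
       [ 0.        ,  0.        ,  0.        ,  1.        ]])}
top {'K': array([[366.4341611 ,   0.        , 323.19180011],
       [  0.        , 366.4341611 , 200.1726398 ],
       [  0.        ,   0.        ,   1.        ]]), 'world_to_cam': array([[-0.02762409, -0.99960407, -0.00534874, -0.05923749],
       [ 0.9896935 , -0.02810157,  0.14041748, -0.50526229],
       [-0.14051219, -0.00141471,  0.99007794, -1.13512954],
       [ 0.        ,  0.        ,  0.        ,  1.        ]])}
{'K': array([[356.78385387,   0.        , 319.55882955],
       [  0.        , 356.78385387, 203.18361467],
       [  0.        ,   0.        ,   1.        ]]), 'T_tool_cam': array([[-2.29058251e-04,  9.66970585e-01,  2.54887887e-01,
     
[... 322 characters left out ...]
10713786,  0.46940027, -0.04857792,  1.53359683,  0.02409659,
        1.1409696 , -0.08234038]), 'joint_vel': array([ 1.18596187e-05, -1.69224282e-03, -5.69830142e-04, -3.25108253e-03,
       -1.25344126e-04, -8.95634408e-04,  2.08510618e-03]), 'joint_torque': array([ 7.12037981e-04, -5.09172285e+01, -8.11577844e-02, -2.36830938e+01,
       -6.14465307e-02,  3.44689912e-02,  5.28350108e-05]), 'tool_pos': array([ 0.28408816, -0.61172954,  0.2325682 ]), 'orientation': array([ 9.76468600e-01,  2.15657768e-01, -2.25054153e-04, -8.65576988e-04]), 'wrist_force': array([-0.07619227, -1.02656717,  0.26618613]), 'ft_torque': array([ 0.00537675, -0.06366624, -0.0154485 ]), 'width': 0.0872207840485068}
```

View pics/top0.png

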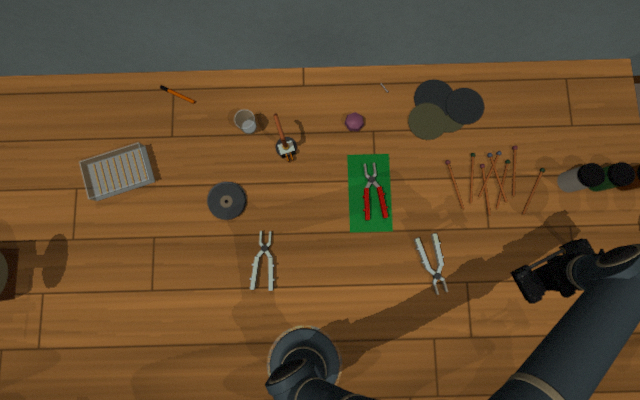

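View pics/scene0.png

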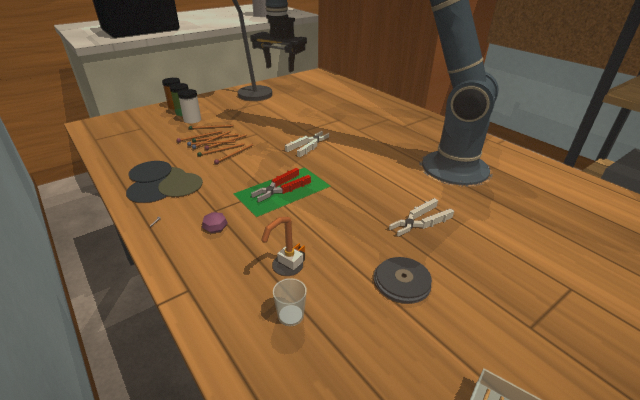

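The top view shows red pliers at about (373,192) on the mat, the pipe at (286,150), discs at (227,201), the stone at (355,121) and the beaker at (245,121).

```bash
cat > h.py <<'E'
import numpy as np,cv2
from scipy.spatial.transform import Rotation as R
def rays(info,uv,T_wc=None):
    K=info["K"];uv=np.atleast_2d(uv).astype(float)
    d=np.c_[(uv[:,0]-K[0,2])/K[0,0],-(uv[:,1]-K[1,2])/K[1,1],-np.ones(len(uv))]
    T=T_wc if T_wc is not None else np.linalg.inv(info["world_to_cam"])
    return T[:3,3],d@T[:3,:3].T
def onplane(info,uv,z,T=None):
    o,d=rays(info,uv,T); return o+d*((z-o[2])/d[:,2])[:,None]
def wT(obs,info):
    T=np.eye(4);T[:3,:3]=R.from_quat(obs["orientation"]).as_matrix();T[:3,3]=obs["tool_pos"]
    return T@info["T_tool_cam"]
def cloud(info,d,mask,T=None):
    v,u=np.nonzero(mask&(d>0)); o,r=rays(info,np.c_[u,v],T); return o+r*d[v,u][:,None],np.c_[u,v]
def masks(p):
    h=cv2.cvtColor(p,cv2.COLOR_RGB2HSV);H,S,V=[h[:,:,i].astype(int) for i in range(3)]
    return dict(red=((H<5)|(H>174))&(S>170)&(V>60),green=(H>45)&(H<75)&(S>120)&(V>40),orange=(H>10)&(H<20)&(S>215)&(V>170),H=H,S=S,V=V)
E
python3 - <<'E'
from rig import r
from h import *
z=np.load("top0.npz");p=z['p'];info=r.camera_info("top")
m=masks(p)
g=m['green'].astype(np.uint8); g[:, :340]=0;g[:,400:]=0
c=max(cv2.findContours(cv2.morphologyEx(g,cv2.MORPH_CLOSE,np.ones((25,25))),0,2)[0],key=cv2.contourArea)
w=onplane(info,c[:,0],0.001)[:,:2]
rc=cv2.minAreaRect((w*1000).astype(np.float32));print("mat",rc)
print("pts",{k:onplane(info,uv,zz)[0].round(3) for k,(uv,zz) in dict(stone=((355,121),.02),beaker=((245,121),.04),discs=((227,201),.016),pipe=((286,155),.03)).items()})
rd=m['red']; rd[:,:340]=0;rd[:,400:]=0
cs=cv2.findContours(rd.astype(np.uint8),0,2)[0]
for c in cs:
  if cv2.contourArea(c)>20: print("red",cv2.minAreaRect((onplane(info,c[:,0],.024)[:,:2]*1000).astype(np.float32)))
cv2.imwrite("pics/topc.png",cv2.resize(p[100:250,210:410,::-1],None,fx=4,fy=4,interpolation=cv2.INTER_CUBIC))
E
```

```text
mat ((530.945556640625, -225.4812469482422), (138.28086853027344, 259.1928405761719), 89.88792419433594)
pts {'stone': array([ 0.769, -0.187,  0.02 ]), 'beaker': array([0.773, 0.176, 0.04 ]), 'discs': array([0.512, 0.239, 0.016]), 'pipe': array([0.657, 0.044, 0.03 ])}
red ((490.5548400878906, -210.49459838867188), (100.90650177001953, 16.290143966674805), 0.2620712220668793)
red ((494.4576416015625, -263.29010009765625), (99.64965057373047, 16.451915740966797), 9.63570499420166)
```

View pics/topc.png

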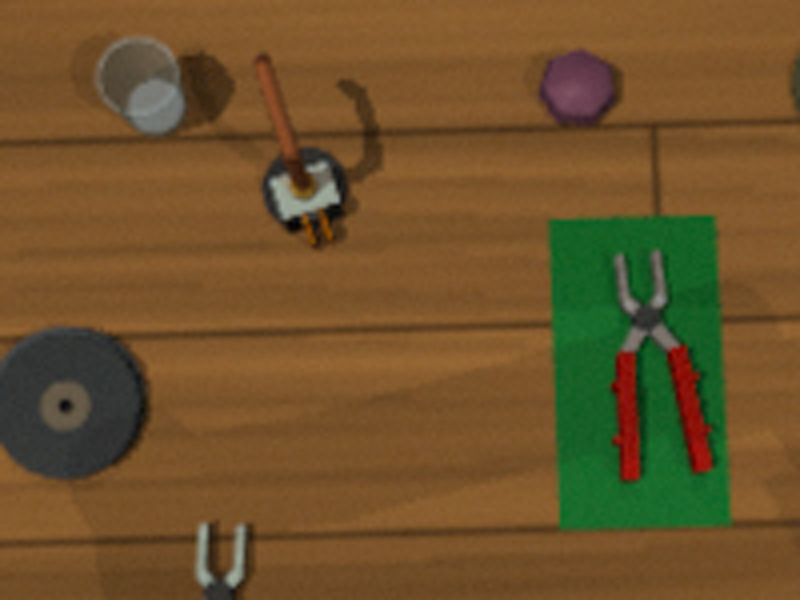

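play_rows(
  series=[
    [0, 0, -0.032, 1.9, 3.4, 0, 8.7],
    [0, 0, -0.032, 1.9, 3.4, 0, 8.7],
    [0, 0, -0.032, 1.9, 3.4, 0, 8.7],
    [0, 0, -0.032, 1.9, 3.4, 0, 8.7],
    [0, 0, -0.032, 1.9, 3.4, 0, 8.7],
    [0, 0, -0.032, 2.0, 3.4, 0, 8.7],
    [0, 0, -0.032, 2.0, 3.4, 0, 8.7],
    [0, 0, -0.032, 2.0, 3.4, 0, 8.7],
    [0, 0, -0.032, 2.0, 3.4, 0, 8.7],
    [0, 0, -0.032, 2.0, 3.4, 0, 8.7],
    [0, 0, -0.032, 1.9, 3.5, 0, 8.7],
    [0, 0, 0, 0, 0, 0, 8.7],
  ],
)

```text
clock: 1.1
tool_pos: [0.5027, -0.2274, 0.2335]
orientation: [0.999, 0.048, 0.001, -0.002]
wrist_force: [1.0, 0.3, 0.4]
width: 0.0869
```

```bash
cat > wr.py <<'E'
import sys
from rig import r
from h import *
n=sys.argv[1]
o=r.get_obs();p,d=r.camera("wrist");info=r.camera_info("wrist")
cv2.imwrite(f"pics/{n}.png",p[:,:,::-1]);np.savez(f"{n}.npz",p=p,d=d,T=wT(o,info))
print(o["clock"],o["tool_pos"],R.from_quat(o["orientation"]).as_matrix().round(4).tolist(),o["wrist_force"],o["width"])
E
python3 wr.py w1
```

```text
1.1 [ 0.50269282 -0.22740875  0.23352576] [[0.9954, 0.0957, 0.0024], [0.0957, -0.9954, 0.005], [0.0029, -0.0048, -1.0]] [1.00911266 0.34757052 0.38520593] 0.08689415877132771
```

View pics/w1.png

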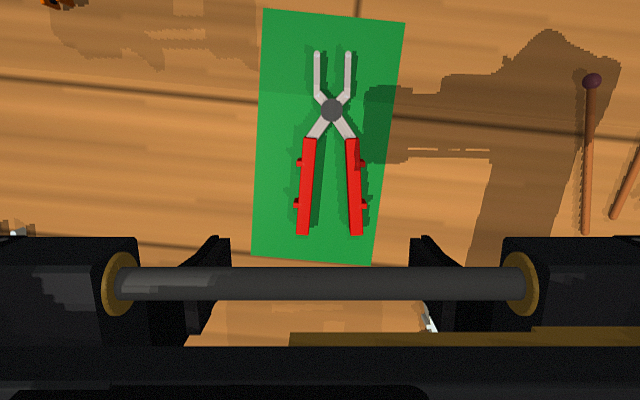

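The wrist view shows the pliers centred at column ~331: pivot at (331,110), jaw tips at (317,53) and (348,53), handle ends at (303,234) and (355,234).

```bash
cat > pl.py <<'E'
import sys
from rig import r
from h import *
z=np.load(sys.argv[1]+".npz");p,d,T=z['p'],z['d'],z['T'];info=r.camera_info("wrist");m=masks(p)
c,uv=cloud(info,d,m['red'],T); c=c[c[:,2]<.06]; print("red z pct",np.percentile(c[:,2],[5,50,95]))
rd=m['red'].astype(np.uint8)
hs=[]
for k in cv2.findContours(rd,0,2)[0]:
  if cv2.contourArea(k)>200:
    w=(onplane(info,k[:,0],.024,T)[:,:2]*1000).astype(np.float32); q=cv2.minAreaRect(w); print(q)
    hs.append(w)
w=np.vstack(hs)
hh=m['V'];S=m['S']
# pivot: dark disc on mat
g=m['green'].astype(np.uint8);k=max(cv2.findContours(cv2.morphologyEx(g,cv2.MORPH_CLOSE,np.ones((9,9))),0,2)[0],key=cv2.contourArea)
hull=np.zeros_like(g);cv2.drawContours(hull,[cv2.convexHull(k)],-1,1,-1)
gray=(hull>0)&(S<90)&(hh>60)
n,l,st,ce=cv2.connectedComponentsWithStats(gray.astype(np.uint8));i=1+np.argmax(st[1:,4]);v,u=np.nonzero(l==i)
steel=onplane(info,np.c_[u,v],.018,T)
a=w.mean(0)/1000; b=steel[:,:2]
print("mat",cv2.minAreaRect((onplane(info,k[:,0],.001,T)[:,:2]*1000).astype(np.float32)))
# axis: iterate: tip midpoint from far end of steel
ax=np.array([1,.09]);
for _ in range(3):
  ax/=np.linalg.norm(ax);lat=np.array([-ax[1],ax[0]])
  s=b@ax;t=b@lat; e=s.max();sel=s>e-.03; tm=(t[sel].max()+t[sel].min())/2; tip=ax*(e)+lat*tm
  s2=w/1000@ax;t2=w/1000@lat; sb=s2.min(); q=np.abs(s2-(e-.130-.022*0))<.012; gm=(t2[q].max()+t2[q].min())/2
  grip=ax*(e-.130)+lat*gm; ax=tip-grip
print("tip",tip,"grip",grip,"yaw",np.arctan2(ax[1],ax[0]),"rear",sb-(e-.13),"width",np.ptp(t2[q]),"tipwidth",np.ptp(t[sel]))
E
python3 pl.py w1
python3 - <<'E'
from rig import r
from h import *
z=np.load("top0.npz");print(r.get_obs()["tool_pos"])
E
```

```text
red z pct [0.0236507  0.02525115 0.02655997]
((498.8881530761719, -264.16949462890625), (102.86217498779297, 19.152231216430664), 9.453158378601074)
((493.92620849609375, -209.4589385986328), (102.51468658447266, 18.529285430908203), 0.31276702880859375)
mat ((533.43798828125, -224.43063354492188), (140.26161193847656, 260.8492126464844), 89.9453353881836)
tip [ 0.62896221 -0.22578929] grip [ 0.4994549  -0.23709664] yaw 0.08708963569540164 rear -0.054597174985862695 width 0.06460321080417694 tipwidth 0.036804022778349155
[ 0.50061292 -0.231747    0.23335206]
```

play_rows(
  series=[
    [0, 0, 0, 0, -0.1, 0, 8.7],
    [0, 0, 0, 0, 0, 0, 8.7],
    [0, 0, 0, 0, 0, 0, 8.7],
    [0, 0, 0, 0, 0, 0, 8.7],
  ],
)

```text
clock: 1.48
tool_pos: [0.4975, -0.2398, 0.2334]
orientation: [0.999, 0.04, -0.0, 0.0]
wrist_force: [0.3, -0.2, 0.2]
width: 0.0874
```

```bash
python3 wr.py w2; python3 pl.py w2
```

```text
1.4833 [ 0.49753908 -0.23977091  0.23341334] [[0.9968, 0.0798, -0.0004], [0.0798, -0.9968, -0.0003], [-0.0005, 0.0003, -1.0]] [ 0.32085202 -0.19888841  0.16454978] 0.08741212056010803
red z pct [0.02357555 0.02522644 0.02652515]
((498.6434020996094, -264.17303466796875), (102.41934967041016, 18.80573081970215), 9.501553535461426)
((494.1002197265625, -209.68214416503906), (102.62971496582031, 18.69582176208496), 0.33576157689094543)
mat ((535.42041015625, -223.81582641601562), (140.4996337890625, 264.04644775390625), 89.9360580444336)
tip [ 0.62913317 -0.22527373] grip [ 0.49959918 -0.23627122] yaw 0.08469725864416446 rear -0.05488436131737373 width 0.06404649080813526 tipwidth 0.03644741837337456
```

play_rows(
  series=[
    [0, 0, 0.02, 0.9, 3.3, 0, 8.7],
    [0, 0, 0.02, 0.9, 3.3, 0, 8.7],
    [0, 0, 0.02, 0.9, 3.3, 0, 8.7],
    [0, 0, 0.02, 0.9, 3.3, 0, 8.7],
    [0, 0, 0.02, 0.9, 3.3, 0, 8.7],
    [0, 0, 0.02, 0.9, 3.3, 0, 8.7],
    [0, 0, 0.02, 0.9, 3.3, 0, 8.7],
    [0, 0, 0.02, 0.9, 3.3, 0, 8.7],
    [0, 0, 0, 0, 0, 0, 8.7],
    [0, 0, 0, 0, 0, 0, 8.7],
    [0, 0, 0, 0, 0, 0, 8.7],
    [0, 0, 0, 0, 0, 0, 8.7],
  ],
)

```text
clock: 2.53
tool_pos: [0.5702, 0.0235, 0.2334]
orientation: [0.993, 0.119, -0.0, 0.001]
wrist_force: [0.1, -1.2, -0.1]
width: 0.0872
```

```bash
python3 wr.py w3
```

```text
2.5333 [0.57018087 0.02353199 0.23336681] [[0.9715, 0.2372, -0.0005], [0.2372, -0.9715, -0.0011], [-0.0007, 0.001, -1.0]] [ 0.05973655 -1.15732656 -0.08492558] 0.0871785736377871
```

View pics/w3.png

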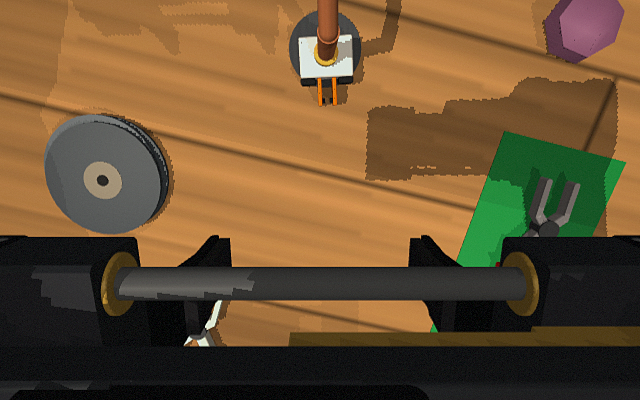

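The wrist view shows the white block top at (300–353, 37–78), ears at (320,105) and (337,105), and black buffers at row ~82.

```bash
python3 - <<'E'
from rig import r
from h import *
z=np.load("w3.npz");p,d,T=z['p'],z['d'],z['T'];info=r.camera_info("wrist");m=masks(p)
cv2.imwrite("pics/w3c.png",cv2.resize(p[0:125,270:380,::-1],None,fx=5,fy=5,interpolation=cv2.INTER_NEAREST))
roi=np.zeros(d.shape,bool);roi[30:90,285:370]=1
wh=roi&(m['S']<60)&(m['V']>140)
c,_=cloud(info,d,wh,T);print("white z",np.percentile(c[:,2],[5,50,95]))
k=max(cv2.findContours(wh.astype(np.uint8),0,2)[0],key=cv2.contourArea)
w=(onplane(info,k[:,0],.03,T)[:,:2]*1000).astype(np.float32);q=cv2.minAreaRect(w);print(q,cv2.boxPoints(q))
roi[:]=0;roi[76:115,300:360]=1
og=roi&(m['H']>6)&(m['H']<18)&(m['S']>220)&(m['V']>120)
for k in cv2.findContours(og.astype(np.uint8),0,2)[0]:
  if cv2.contourArea(k)>15: print("ear",cv2.boundingRect(k),cv2.minAreaRect((onplane(info,k[:,0],.027,T)[:,:2]*1000).astype(np.float32)))
# foot
E
```

```text
white z [0.02998887 0.03129816 0.03266257]
((685.892333984375, 46.49755096435547), (35.80571746826172, 49.37682342529297), 16.872943878173828) [[661.59436   64.926834]
 [675.926     17.675648]
 [710.1903    28.068268]
 [695.85864   75.31946 ]]
ear (317, 78, 5, 28) ((654.3240966796875, 44.4459114074707), (24.886600494384766, 3.686234474182129), 16.34734535217285)
ear (332, 77, 5, 28) ((658.529052734375, 31.089317321777344), (24.793380737304688, 3.8359599113464355), 14.381617546081543)
```

View pics/w3c.png

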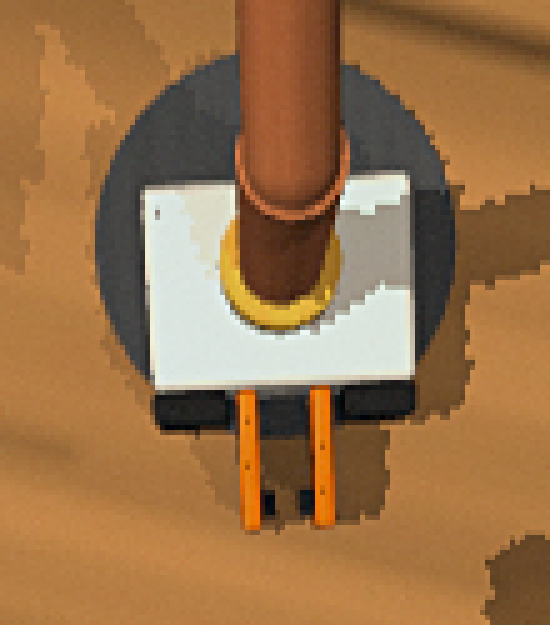

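play_rows(
  series=[
    [0, 0, -0.019, -0.9, -3.3, 0, 8.7],
    [0, 0, -0.019, -0.9, -3.3, 0, 8.7],
    [0, 0, -0.019, -0.9, -3.3, 0, 8.7],
    [0, 0, -0.019, -0.9, -3.3, 0, 8.7],
    [0, 0, -0.019, -0.9, -3.2, 0, 8.7],
    [0, 0, -0.019, -0.9, -3.2, 0, 8.7],
    [0, 0, -0.019, -0.9, -3.2, 0, 8.7],
    [0, 0, -0.02, -0.8, -3.2, 0, 8.7],
    [0, 0, 0, 0, 0, -3, 8.7],
    [0, 0, 0, 0, 0, -3, 8.7],
    [0, 0, 0, 0, 0, -3, 8.7],
    [0, 0, 0, 0, 0, -2, 8.7],
  ],
)

```text
clock: 3.58
tool_pos: [0.4971, -0.2355, 0.1212]
orientation: [0.999, 0.043, -0.001, -0.0]
wrist_force: [0.3, -0.3, -0.5]
width: 0.0871
```

play_rows(
  series=[
    [0, 0, 0, 0, 0, 0, 8.7],
    [0, 0, 0, 0, 0, 0, 8.7],
    [0, 0, 0, 0, 0, 0, 8.7],
  ],
)

```text
clock: 3.83
tool_pos: [0.5001, -0.2352, 0.125]
orientation: [0.999, 0.044, 0.001, 0.001]
wrist_force: [0.3, 0.5, 0.2]
width: 0.0872
```

```bash
python3 wr.py w4; python3 pl.py w4
```

```text
3.8333 [ 0.50006997 -0.23520714  0.12496945] [[0.9961, 0.0884, 0.0022], [0.0884, -0.9961, -0.0011], [0.0021, 0.0013, -1.0]] [0.30594194 0.47001012 0.19851629] 0.087234027358459
red z pct [0.02105048 0.02515392 0.02629649]
((503.44921875, -263.1453552246094), (94.93204498291016, 19.702831268310547), 9.53631591796875)
((498.6830749511719, -209.57240295410156), (94.95919036865234, 19.07309913635254), 0.16594696044921875)
mat ((543.7078857421875, -224.08566284179688), (140.6244659423828, 213.14413452148438), 89.96170043945312)
tip [ 0.62892019 -0.2255919 ] grip [ 0.49936544 -0.23634211] yaw 0.08278846996367786 rear -0.045452150522926116 width 0.06493359384310565 tipwidth 0.036330277807348266
```

View pics/w4.png

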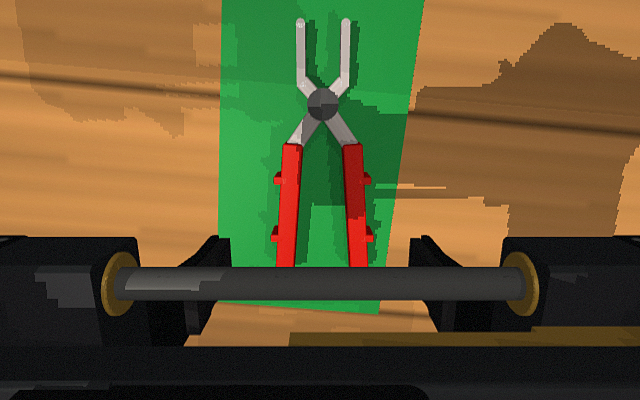

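The wrist view shows the pliers between the open fingers, with tips at (301,22) and (345,22) and pivot at (323,104). Alignment is within about 1 mm, so I'm descending and closing gently.

play_rows(
  series=[
    [0, 0, 0, 0, -0.1, -2.0, 8.7],
    [0, 0, 0, 0, 0, -2.0, 8.7],
    [0, 0, 0, 0, 0, -2.0, 8.7],
    [0, 0, 0, 0, 0, -2.0, 8.7],
    [0, 0, 0, 0, 0, -1.5, 8.7],
    [0, 0, 0, 0, 0, -0.8, 8.7],
    [0, 0, 0, 0, 0, -0.5, 8.7],
    [0, 0, 0, 0, 0, 0, 8.7],
    [0, 0, 0, 0, 0, 0, 8.7],
    [0, 0, 0, 0, 0, 0, 8.7],
  ],
  force=3,
)

```text
clock: 4.72
tool_pos: [0.5003, -0.2356, 0.0168]
orientation: [0.999, 0.045, 0.001, 0.001]
wrist_force: [-0.2, 0.1, -0.0]
width: 0.087
```

play_rows(
  series=[
    [0, 0, 0, 0, 0, 0, 7.5],
    [0, 0, 0, 0, 0, 0, 7.0],
    [0, 0, 0, 0, 0, 0, 6.6],
    [0, 0, 0, 0, 0, 0, 6.4],
    [0, 0, 0, 0, 0, 0, 6.2],
    [0, 0, 0, 0, 0, 0, 6.2],
    [0, 0, 0, 0, 0, 0, 6.2],
    [0, 0, 0, 0, 0, 0, 6.2],
  ],
  force=3,
)

```text
clock: 5.38
tool_pos: [0.4995, -0.2358, 0.0158]
orientation: [0.999, 0.045, 0.0, 0.0]
wrist_force: [0.5, -2.3, 1.9]
width: 0.0651
```

```bash
python3 wr.py w5;
```

```text
5.3833 [ 0.49951599 -0.23578408  0.01580604] [[0.996, 0.0894, 0.0005], [0.0894, -0.996, -0.0008], [0.0004, 0.0009, -1.0]] [ 0.4696148  -2.25344123  1.89093084] 0.06511338132782274
```

View pics/w5.png

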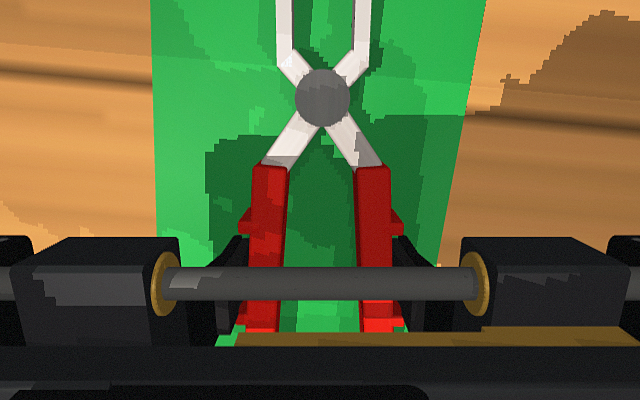

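play_rows(
  series=[
    [0, 0, 0, 0, 0, 0, 6.2],
    [0, 0, 0, 0, 0, 0, 6.2],
    [0, 0, 0, 0, 0, 0.2, 6.2],
    [0, 0, 0.01, 0, 1, 0.1, 6.2],
    [0, 0, 0.02, -0.1, 1.9, 0, 6.2],
    [0, 0, 0.02, -0.1, 1.9, 0, 6.2],
    [0, 0, 0.02, -0.1, 1.9, 0, 6.2],
    [0, 0, 0.02, -0.1, 1.9, 0, 6.2],
    [0, 0, 0.02, -0.1, 1.9, 0, 6.2],
    [0, 0, 0.02, -0.1, 1.9, 0, 6.2],
    [0, 0, 0.02, -0.1, 1.9, 0, 6.2],
    [0, 0, 0.02, -0.1, 1.9, 0, 6.2],
  ],
  force=4,
)

```text
clock: 6.43
tool_pos: [0.4903, -0.0707, 0.0182]
orientation: [0.991, 0.131, -0.001, -0.001]
wrist_force: [0.2, 0.2, -1.2]
width: 0.0622
```

play_rows(
  series=[
    [0, 0, 0.016, -0.1, 1.9, 0, 6.2],
    [0, 0, 0.01, -0.1, 1.9, 0, 6.2],
    [0, 0, 0, 0, 1.5, 0, 6.2],
    [0, 0, 0, 0, 1.0, 0, 6.2],
    [0, 0, 0, 0, 0, 0, 6.2],
    [0, 0, 0, 0, 0, 0, 6.2],
    [0, 0, 0, 0, 0, 0, 6.2],
    [0, 0, 0, 0, 0, 0, 6.2],
  ],
)

```text
clock: 7.1
tool_pos: [0.4892, -0.0113, 0.0185]
orientation: [0.99, 0.142, -0.0, 0.0]
wrist_force: [-0.1, 0.3, -1.5]
width: 0.0621
```

```bash
python3 wr.py w6; cat > tp.py <<'E'
import sys
from rig import r
from h import *
n=sys.argv[1]
for c in ("top","scene"):
  p,d=r.camera(c);np.savez(f"{c}{n}.npz",p=p,d=d)
  y0,x0,s=((125,240,8) if c=="top" else (170,220,6))
  cv2.imwrite(f"pics/{c}{n}.png",cv2.resize(p[y0:y0+(75 if c=="top" else 100),x0:x0+(100 if c=="top" else 130),::-1],None,fx=s,fy=s,interpolation=cv2.INTER_CUBIC))
E
python3 tp.py 6
```

```text
7.1 [ 0.48918957 -0.01129066  0.01846452] [[0.9599, 0.2803, -0.0004], [0.2803, -0.9599, -0.0006], [-0.0005, 0.0004, -1.0]] [-0.12627674  0.26125527 -1.54191508] 0.06205609211430438
```

View pics/w6.png

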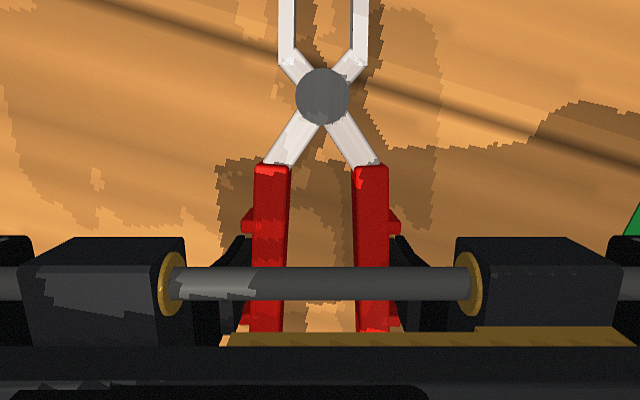

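View pics/top6.png

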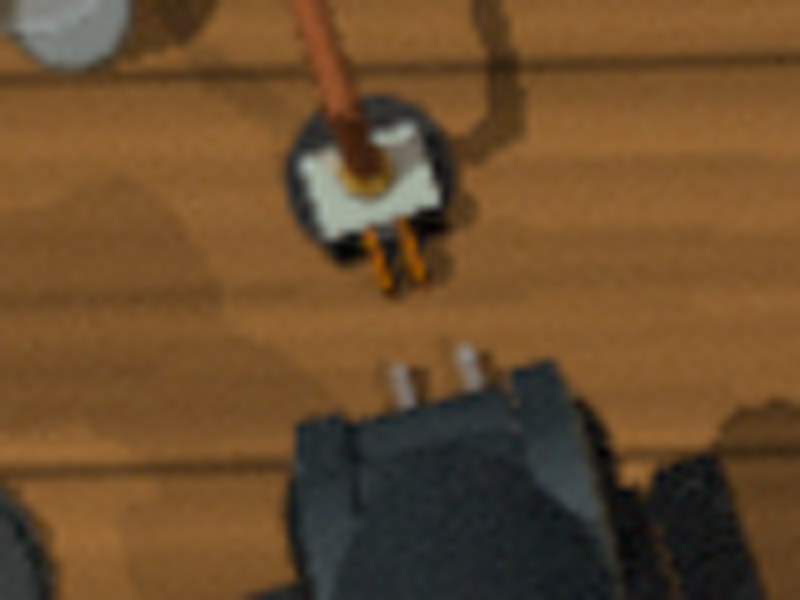

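View pics/scene6.png

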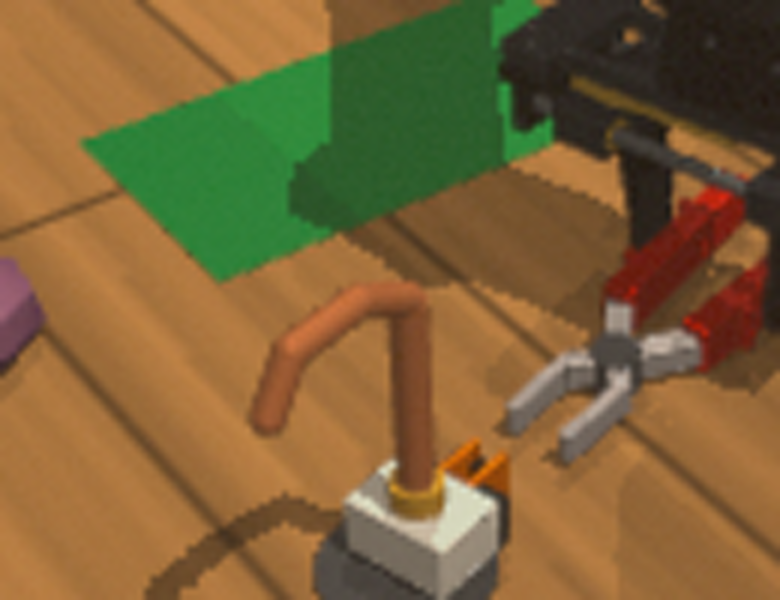

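The pliers are held and lifted. In the wrist view the pivot is at (322,97); the top crop shows jaw tips at (400,370) and (465,350) short of ears at (388,290) and (422,280). Now computing the axis offsets.

```bash
python3 - <<'E'
from rig import r
from h import *
z=np.load("w6.npz");p,d,T=z['p'],z['d'],z['T'];info=r.camera_info("wrist");m=masks(p)
o=np.array([.48919,-.01129]);a=0.2841
ax=np.array([np.cos(a),np.sin(a)]);lat=np.array([-ax[1],ax[0]])
# jaws
roi=np.zeros(d.shape,bool);roi[0:48,265:385]=1
st=roi&(m['S']<70)&(m['V']>110)
c,uv=cloud(info,d,st,T);print("jaw z",np.median(c[:,2]))
def f(uv,zz):
  w=onplane(info,uv,zz,T)[:,:2]-o; return w@ax*1000,w@lat*1000
for row in (5,20,35,44):
  u=np.nonzero(st[row])[0]; s,l=f(np.c_[u,[row]*len(u)],.0215); print(row,s.mean().round(1),"lat mid",((l.max()+l.min())/2).round(2),"ext",np.ptp(l).round(1))
rd=m['red'];rd[:,:200]=0;rd[:,450:]=0
for row in (180,190,200,240,250):
  u=np.nonzero(rd[row])[0]; s,l=f(np.c_[u,[row]*len(u)],.027); print(row,s.mean().round(1),"lat mid",((l.max()+l.min())/2).round(2),"ext",np.ptp(l).round(1))
hm=(m['S']<60)&(m['V']<130)&(m['V']>60);hm[:65]=0;hm[130:]=0;hm[:,:290]=0;hm[:,352:]=0
k=max(cv2.findContours(hm.astype(np.uint8),0,2)[0],key=cv2.contourArea);(cx,cy),rr=cv2.minEnclosingCircle(k);print("pivot px",cx,cy,rr,f([[cx,cy]],.027))
# ears/block in w3 relative to this line
ti=r.camera_info("top");t=np.load("top6.npz");P=t['p'];M=masks(P)
j=(M['S']<60)&(M['V']>100);j[:166]=0;j[180:]=0;j[:,:285]=0;j[:,305:]=0
n,l,s_,ce=cv2.connectedComponentsWithStats(j.astype(np.uint8));print(s_[1:],ce[1:]);print([onplane(ti,q,.021)[0].round(4) for q in ce[1:]])
og=(M['H']>8)&(M['H']<20)&(M['S']>190)&(M['V']>110);og[:152]=0;og[165:]=0;og[:,:280]=0;og[:,300:]=0
n,l,s_,ce=cv2.connectedComponentsWithStats(og.astype(np.uint8));print(s_[1:],ce[1:]);print([onplane(ti,q,.027)[0].round(4) for q in ce[1:]])
wb=(M['S']<60)&(M['V']>140);wb[:135]=0;wb[160:]=0;wb[:,:270]=0;wb[:,300:]=0
k=max(cv2.findContours(wb.astype(np.uint8),0,2)[0],key=cv2.contourArea);print("block top cam",cv2.minAreaRect((onplane(ti,k[:,0],.03)[:,:2]*1000).astype(np.float32)))
E
```

```text
jaw z 0.018799711130048524
5 108.6 lat mid -1.16 ext 33.6
20 103.5 lat mid -0.99 ext 34.3
35 98.2 lat mid -0.8 ext 34.3
44 95.0 lat mid -0.81 ext 34.5
180 42.5 lat mid -0.25 ext 55.0
190 38.3 lat mid -0.25 ext 55.4
200 34.1 lat mid -0.26 ext 55.8
240 16.4 lat mid 0.16 ext 58.3
250 11.8 lat mid 0.16 ext 58.8
pivot px 324.46405029296875 96.24567413330078 30.251972198486328 (array([75.43710725]), array([-1.56235584]))
[[297 169   3   4   6]
 [290 171   2   5   6]] [[298.16666667 170.33333333]
 [290.16666667 173.16666667]]
[array([0.6064, 0.0058, 0.021 ]), array([0.5977, 0.0322, 0.021 ])]
[[286 154   1   2   2]
 [291 155   2   5   7]
 [286 157   3   4   6]] [[286.         154.5       ]
 [291.42857143 157.14285714]
 [287.         158.5       ]]
[array([0.6592, 0.0443, 0.027 ]), array([0.6498, 0.0267, 0.027 ]), array([0.6457, 0.0412, 0.027 ])]
block top cam ((683.0073852539062, 44.013301849365234), (33.17915725708008, 46.58161163330078), 17.219804763793945)
```

play_rows(
  series=[
    [0, 0, 0.012, 0, 0, 0, 6.4],
    [0, 0, 0, 0.3, 0.1, 0, 6.4],
    [0, 0, 0, 0.4, 0.1, 0, 6.4],
    [0, 0, 0, 0.4, 0.1, 0, 6.4],
    [0, 0, 0, 0.4, 0.1, 0, 6.4],
    [0, 0, 0, 0.4, 0.1, 0, 6.4],
    [0, 0, 0, 0.1, 0.1, 0, 6.4],
    [0, 0, 0, 0, 0, 0, 6.4],
    [0, 0, 0, 0, 0, 0, 6.4],
    [0, 0, 0, 0, 0, 0, 6.4],
  ],
  force=4,
)

```text
clock: 8.08
tool_pos: [0.5093, -0.0041, 0.0186]
orientation: [0.989, 0.148, 0.0, 0.0]
wrist_force: [-0.1, -0.1, -1.3]
width: 0.0641
```

```bash
python3 wr.py w7; python3 tp.py 7; python3 - <<'E'
from rig import r
from h import *
z=np.load("w7.npz");p,d,T=z['p'],z['d'],z['T'];info=r.camera_info("wrist");m=masks(p)
O=np.array([.684,.0459]);a=.2845;ax=np.array([np.cos(a),np.sin(a)]);lat=np.array([-ax[1],ax[0]])
st=(m['S']<70)&(m['V']>110)
def f(uv,zz):
  w=onplane(info,uv,zz,T)[:,:2]-O; return w@ax*1000,w@lat*1000
for row in (5,20,35,44):
  u=np.nonzero(st[row,265:385])[0]+265; s,l=f(np.c_[u,[row]*len(u)],.0205); print(row,s.mean().round(1),((l.max()+l.min())/2).round(2),np.ptp(l).round(1))
for row in (190,200,240,250):
  u=np.nonzero(m['red'][row,200:450])[0]+200; s,l=f(np.c_[u,[row]*len(u)],.027); print(row,s.mean().round(1),((l.max()+l.min())/2).round(2),np.ptp(l).round(1))
print((r.get_obs()["tool_pos"][:2]-O)@ax,(r.get_obs()["tool_pos"][:2]-O)@lat)
E
```

```text
8.0833 [ 0.50931823 -0.0040971   0.01855737] [[0.9559, 0.2936, 0.0001], [0.2936, -0.9559, -0.0], [0.0001, 0.0, -1.0]] [-0.08449724 -0.09347391 -1.2672597 ] 0.06413442331406852
5 -72.7 1.33 34.6
20 -77.9 1.43 34.6
35 -83.2 1.35 34.9
44 -86.5 1.3 35.1
190 -143.4 1.29 56.2
200 -147.7 1.44 57.1
240 -165.4 1.4 60.1
250 -170.0 1.34 60.5
-0.18178306817246895 0.0009801025619494657
```

View pics/top7.png

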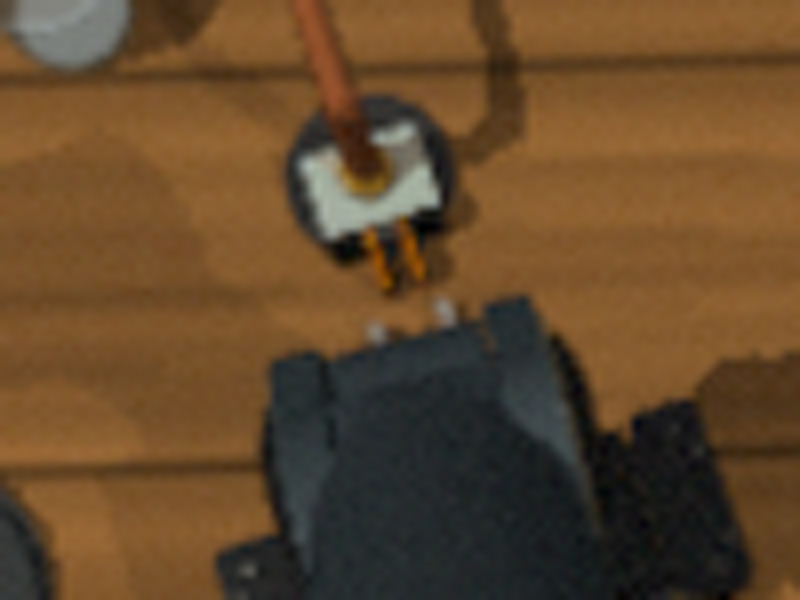

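View pics/scene7.png

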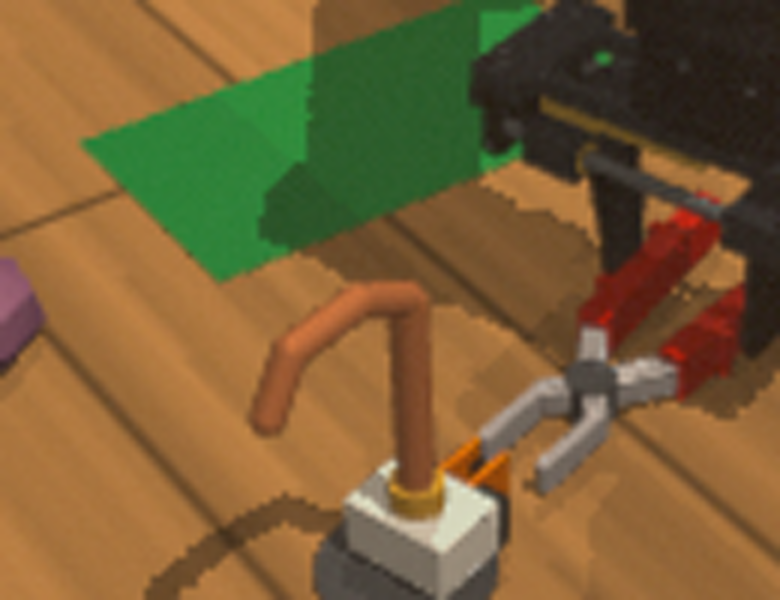

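play_rows(
  series=[
    [0, 0, 0, 0.05, -0.13, 0, 6.4],
    [0, 0, 0, 0, 0, 0, 6.4],
    [0, 0, 0, 0.38, 0.11, 0, 6.4],
    [0, 0, 0, 0.38, 0.11, 0, 6.4],
    [0, 0, 0, 0.38, 0.11, 0, 6.4],
    [0, 0, 0, 0.38, 0.11, 0, 6.4],
    [0, 0, 0, 0, 0, 0, 6.4],
    [0, 0, 0, 0, 0, 0, 6.4],
    [0, 0, 0, 0, 0, 0, 6.4],
  ],
)

```text
clock: 8.98
tool_pos: [0.5252, -0.001, 0.0185]
orientation: [0.989, 0.148, 0.0, 0.0]
wrist_force: [1.0, 0.6, -1.4]
width: 0.0639
```

```bash
python3 wr.py w8; python3 tp.py 8; python3 - <<'E'
from rig import r
from h import *
z=np.load("w8.npz");p,d,T=z['p'],z['d'],z['T'];info=r.camera_info("wrist");m=masks(p)
O=np.array([.684,.0459]);a=.2845;ax=np.array([np.cos(a),np.sin(a)]);lat=np.array([-ax[1],ax[0]])
st=(m['S']<70)&(m['V']>110)
def f(uv,zz):
  w=onplane(info,uv,zz,T)[:,:2]-O; return w@ax*1000,w@lat*1000
for row in (5,20,35,44):
  u=np.nonzero(st[row,265:385])[0]+265; s,l=f(np.c_[u,[row]*len(u)],.0205); print(row,s.mean().round(1),((l.max()+l.min())/2).round(2),np.ptp(l).round(1))
o=r.get_obs();print((o["tool_pos"][:2]-O)@ax,(o["tool_pos"][:2]-O)@lat,o["wrist_force"])
E
```

```text
8.9833 [ 0.52516057 -0.00100365  0.01854892] [[0.9559, 0.2936, 0.0002], [0.2936, -0.9559, 0.0], [0.0002, 0.0, -1.0]] [ 0.98174107  0.6242918  -1.41049653] 0.06390643437989768
5 -56.7 -0.16 34.6
20 -61.9 -0.05 34.6
35 -67.2 -0.14 34.9
44 -70.4 -0.19 35.1
-0.1658367676721045 -0.00047374701027703227 [-0.05663862  0.98582821 -1.85931863]
```

View pics/scene8.png

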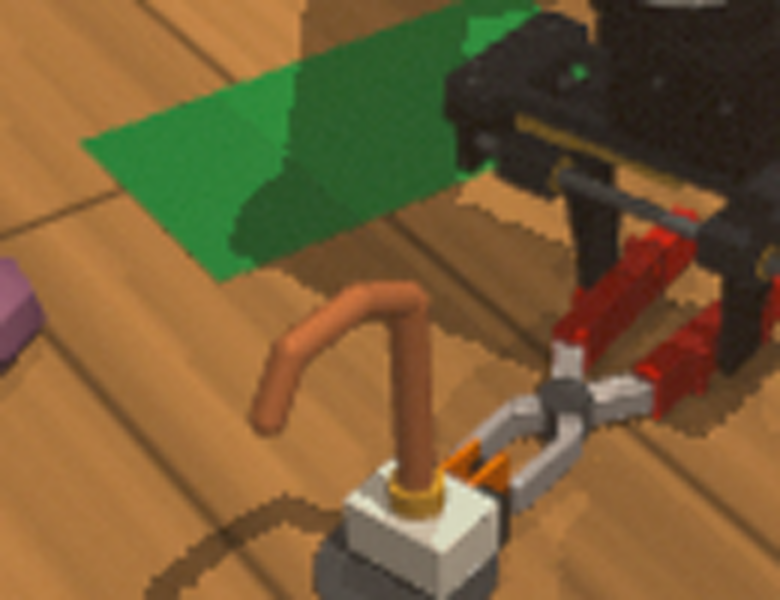

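View pics/top8.png

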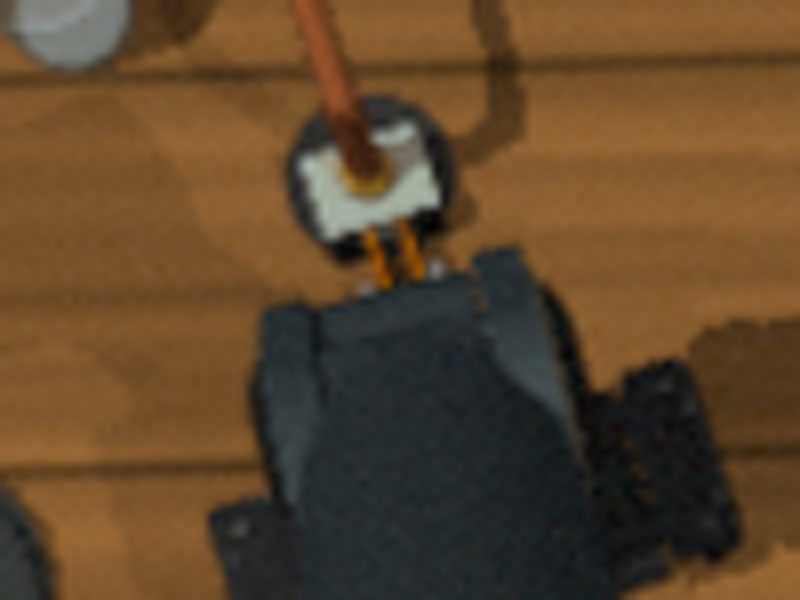

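Both views show one jaw on each side of the ears (top crop: tips at ~(368,288) and (437,268)), centred. Advancing the last 12 mm.

play_rows(
  series=[
    [0, 0, 0, 0.29, 0.08, 0, 6.4],
    [0, 0, 0, 0.29, 0.08, 0, 6.4],
    [0, 0, 0, 0.29, 0.09, 0, 6.4],
    [0, 0, 0, 0.29, 0.09, 0, 6.4],
    [0, 0, 0, 0, 0, 0, 6.4],
    [0, 0, 0, 0, 0, 0, 6.4],
    [0, 0, 0, 0, 0, 0, 6.4],
  ],
)

```text
clock: 9.72
tool_pos: [0.5368, 0.0024, 0.0186]
orientation: [0.989, 0.148, 0.0, 0.0]
wrist_force: [0.1, -0.5, -1.6]
width: 0.0643
```

```bash
python3 wr.py w9; python3 tp.py 9; python3 - <<'E'
from rig import r
from h import *
z=np.load("w9.npz");p,d,T=z['p'],z['d'],z['T'];info=r.camera_info("wrist");m=masks(p)
O=np.array([.684,.0459]);a=.2845;ax=np.array([np.cos(a),np.sin(a)]);lat=np.array([-ax[1],ax[0]])
st=(m['S']<70)&(m['V']>110)
def f(uv,zz):
  w=onplane(info,uv,zz,T)[:,:2]-O; return w@ax*1000,w@lat*1000
for row in (5,20,35,44):
  u=np.nonzero(st[row,265:385])[0]+265; s,l=f(np.c_[u,[row]*len(u)],.0205); print(row,s.mean().round(1),((l.max()+l.min())/2).round(2),np.ptp(l).round(1))
o=r.get_obs();print((o["tool_pos"][:2]-O)@ax,(o["tool_pos"][:2]-O)@lat,o["wrist_force"])
E
```

```text
9.7167 [0.53680449 0.00239254 0.01856767] [[0.9559, 0.2935, 0.0003], [0.2935, -0.9559, 0.0], [0.0003, 0.0001, -1.0]] [ 0.05831648 -0.54675742 -1.63417418] 0.06432221522616662
5 -44.5 -0.17 34.6
20 -49.7 -0.06 34.6
35 -55.0 -0.15 34.9
44 -58.3 -0.2 35.1
-0.15366384105661784 -0.00048376888305597495 [ 0.52332446  1.37232846 -2.21518115]
```

View pics/scene9.png

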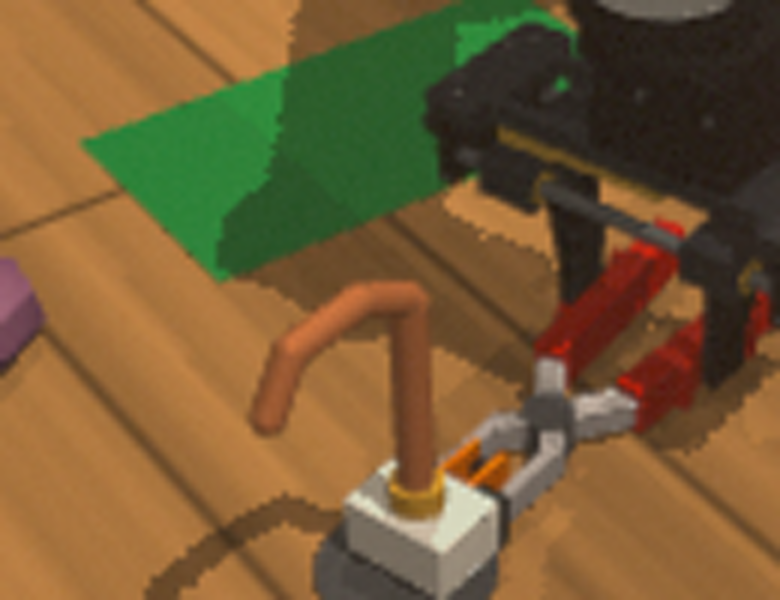

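View pics/w9.png

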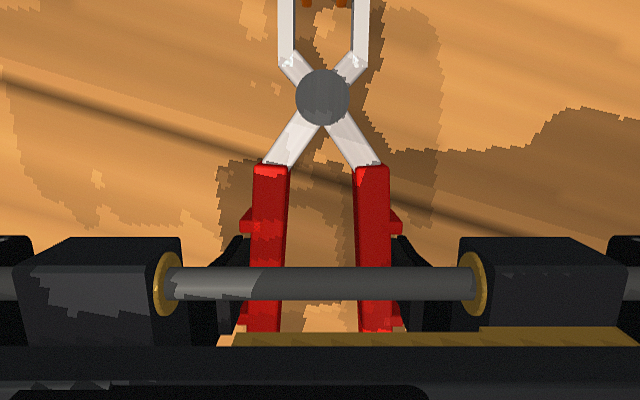

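The wrist view shows the two ear ends at (306,2) and (342,2), centred between the jaws (inner edges ~294 and 352). The jaws are home, so I'm starting the squeeze in small steps.

play_rows(
  series=[
    [0, 0, 0, 0, 0, 0, 6.3],
    [0, 0, 0, 0, 0, 0, 6.2],
    [0, 0, 0, 0, 0, 0, 6.1],
    [0, 0, 0, 0, 0, 0, 6.0],
    [0, 0, 0, 0, 0, 0, 5.9],
    [0, 0, 0, 0, 0, 0, 5.8],
    [0, 0, 0, 0, 0, 0, 5.7],
    [0, 0, 0, 0, 0, 0, 5.6],
    [0, 0, 0, 0, 0, 0, 5.6],
    [0, 0, 0, 0, 0, 0, 5.6],
    [0, 0, 0, 0, 0, 0, 5.6],
  ],
  force=12,
)

```text
clock: 10.78
tool_pos: [0.5365, 0.0023, 0.0185]
orientation: [0.989, 0.148, -0.0, 0.0]
wrist_force: [-0.6, -0.3, -2.1]
width: 0.0561
```

```bash
cat > ears.py <<'E'
import sys
from rig import r
from h import *
n=sys.argv[1]
o=r.get_obs();p,d=r.camera("wrist");m=masks(p)
og=(m['H']>6)&(m['H']<16)&(m['S']>215)&(m['V']>80)
og[20:]=0;og[:,:290]=0;og[:,356:]=0
for row in range(0,10): 
  u=np.nonzero(og[row])[0]
  if len(u): print(row,u.tolist())
st=(m['S']<70)&(m['V']>110);u=np.nonzero(st[15,265:385])[0]+265; b=np.nonzero(np.diff(u)>10)[0]; print("jaw row15",u[0],u[b],u[b+1],u[-1])
cv2.imwrite(f"pics/{n}.png",cv2.resize(p[0:60,260:390,::-1],None,fx=6,fy=6,interpolation=cv2.INTER_NEAREST))
print(o["clock"],o["width"],o["wrist_force"],o["tool_pos"])
E
python3 ears.py e1
```

```text
0 [302, 303, 304, 305, 306, 307, 308, 309, 310, 311, 337, 338, 339, 340, 341, 342, 343, 344, 345, 346]
1 [302, 303, 304, 305, 306, 307, 308, 309, 310, 311, 337, 338, 339, 340, 341, 342, 343, 344, 345, 346]
2 [302, 303, 304, 305, 306, 307, 308, 309, 310, 337, 338, 339, 340, 341, 342, 343, 344, 345]
3 [302, 303, 304, 305, 306, 307, 308, 309, 310, 336, 337, 338, 339, 340, 341, 342, 343, 344, 345]
4 [302, 303, 304, 305, 306, 307, 308, 309, 310, 337, 338, 339, 340, 341, 342, 343, 344, 345]
5 [304, 305, 306, 307, 308, 309, 310, 337, 338, 339, 340, 341, 342, 343, 344]
jaw row15 281 [296] [350] 365
10.7833 0.05610949630591174 [-0.63431865 -0.32742715 -2.07232828] [0.53651847 0.0022987  0.01851994]
```

View pics/e1.png

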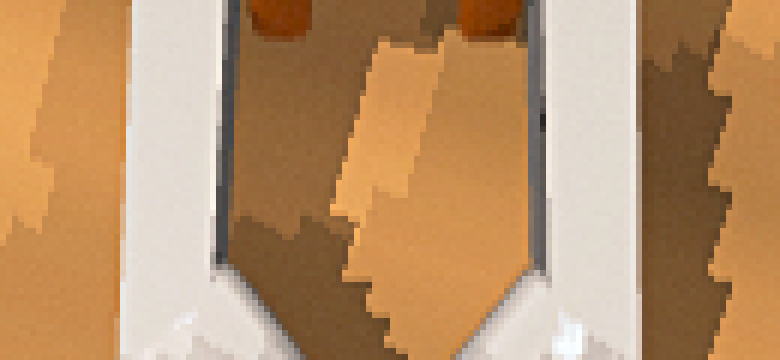

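The crop shows the jaws just clear of the ears (ears' outsides at columns 302–345, still open). Continuing.

play_rows(
  series=[
    [0, 0, 0, 0, 0, 0, 5.55],
    [0, 0, 0, 0, 0, 0, 5.5],
    [0, 0, 0, 0, 0, 0, 5.45],
    [0, 0, 0, 0, 0, 0, 5.4],
    [0, 0, 0, 0, 0, 0, 5.35],
    [0, 0, 0, 0, 0, 0, 5.3],
    [0, 0, 0, 0, 0, 0, 5.3],
    [0, 0, 0, 0, 0, 0, 5.3],
  ],
  force=13,
)

```text
clock: 11.5
tool_pos: [0.536, 0.002, 0.0184]
orientation: [0.989, 0.148, -0.001, 0.0]
wrist_force: [-2.3, -1.6, -2.1]
width: 0.0532
```

```bash
python3 ears.py e2
```

```text
0 [304, 305, 306, 307, 308, 309, 310, 311, 312, 335, 336, 337, 338, 339, 340, 341, 342, 343]
1 [304, 305, 306, 307, 308, 309, 310, 311, 312, 335, 336, 337, 338, 339, 340, 341, 342, 343]
2 [304, 305, 306, 307, 308, 309, 310, 311, 312, 335, 336, 337, 338, 339, 340, 341, 342, 343]
3 [304, 305, 306, 307, 308, 309, 310, 311, 312, 335, 336, 337, 338, 339, 340, 341, 342]
4 [340]
jaw row15 282 [297] [349] 364
11.5 0.05319305358878594 [-2.33689043 -1.62700653 -2.14433068] [0.53601209 0.00203941 0.0183739 ]
```

play_rows(
  series=[
    [0, 0, 0, 0, 0, 0, 5.25],
    [0, 0, 0, 0, 0, 0, 5.2],
    [0, 0, 0, 0, 0, 0, 5.15],
    [0, 0, 0, 0, 0, 0, 5.1],
    [0, 0, 0, 0, 0, 0, 5.1],
    [0, 0, 0, 0, 0, 0, 5.1],
  ],
  force=13,
)

```text
clock: 12.05
tool_pos: [0.5356, 0.0019, 0.0183]
orientation: [0.989, 0.148, -0.001, 0.0]
wrist_force: [-4.7, -2.7, -0.4]
width: 0.0512
```

```bash
python3 ears.py e3
```

```text
0 [307, 308, 309, 310, 311, 312, 313, 314, 315, 332, 333, 334, 335, 336, 337, 338, 339, 340]
1 [307, 308, 309, 310, 311, 312, 313, 314, 315, 332, 333, 334, 335, 336, 337, 338, 339, 340]
2 [308, 309, 310, 311, 312, 313, 314, 332, 333, 334, 335, 336, 337, 338]
jaw row15 283 [298] [348] 363
12.05 0.051214809941397495 [-4.69998585 -2.67802889 -0.43155562] [0.53563342 0.0018965  0.01829651]
```

play_rows(
  series=[
    [0, 0, 0, 0, 0, 0, 5.06],
    [0, 0, 0, 0, 0, 0, 5.02],
    [0, 0, 0, 0, 0, 0, 4.98],
    [0, 0, 0, 0, 0, 0, 4.98],
    [0, 0, 0, 0, 0, 0, 4.98],
  ],
  force=12,
)

```text
clock: 12.52
tool_pos: [0.5368, 0.0023, 0.0186]
orientation: [0.989, 0.148, 0.0, 0.0]
wrist_force: [-4.2, -0.9, -1.7]
width: 0.0503
```

```bash
python3 ears.py e4
```

```text
0 [310, 311, 312, 313, 314, 315, 316, 317, 318, 329, 330, 331, 332, 333, 334, 335, 336, 337]
1 [310, 311, 312, 313, 314, 315, 316, 317, 318, 329, 330, 331, 332, 333, 334, 335, 336, 337]
2 [310, 311, 312, 313, 314, 315, 316, 317, 318, 328, 329, 330, 331, 332, 333, 334, 335, 336, 337]
3 [310, 311, 312, 313, 314, 315, 316, 317, 318, 328, 329, 330, 331, 332, 333, 334, 335, 336, 337]
4 [310, 311, 312, 313, 314, 315, 316, 317, 318, 329, 330, 331, 332, 333, 334, 335, 336, 337]
5 [310, 311, 312, 313, 314, 315, 316, 317, 318, 329, 330, 331, 332, 333, 334, 335, 336]
6 [311, 313, 314, 315, 330, 331, 332, 333, 334, 335, 336]
jaw row15 284 [299] [348] 362
12.5167 0.05031446966181973 [-4.23135198 -0.91458139 -1.74222224] [0.53679856 0.0023414  0.01855674]
```

play_rows(
  series=[
    [0, 0, 0, 0, 0, 0, 5.03],
    [0, 0, 0, 0, 0, 0, 5.03],
  ],
  force=12,
)

```text
clock: 12.73
tool_pos: [0.5372, 0.0024, 0.0187]
orientation: [0.989, 0.148, 0.001, 0.0]
wrist_force: [-1.9, -1.8, -2.8]
width: 0.0505
```

```bash
python3 ears.py e5
```

```text
0 [313, 314, 315, 316, 317, 318, 319, 320, 321, 322, 325, 326, 327, 328, 329, 330, 331, 332, 333, 334]
1 [313, 314, 315, 316, 317, 318, 319, 320, 321, 322, 325, 326, 327, 328, 329, 330, 331, 332, 333, 334]
2 [314, 315, 316, 317, 318, 319, 320, 321, 322, 325, 326, 327, 328, 329, 330, 331, 332, 333, 334]
3 [314, 315, 316, 317, 318, 319, 320, 321, 322, 325, 326, 327, 328, 329, 330, 331, 332, 333, 334]
4 [314, 315, 316, 317, 318, 319, 320, 321, 322, 325, 326, 327, 328, 329, 330, 331, 332, 333]
5 [314, 315, 316, 317, 318, 319, 320, 321, 322, 325, 326, 327, 328, 329, 330, 331, 332, 333]
6 [314, 315, 316, 317, 318, 319, 320, 321, 322, 325, 326, 327, 328, 329, 330, 331, 332, 333]
7 [315, 316, 317, 318, 319, 326, 327, 328, 329, 330, 331, 332]
jaw row15 284 [299] [346] 363
12.7333 0.05045865835882822 [-1.91739345 -1.77768081 -2.75180134] [0.53721388 0.00242775 0.01873723]
```

View pics/e5.png

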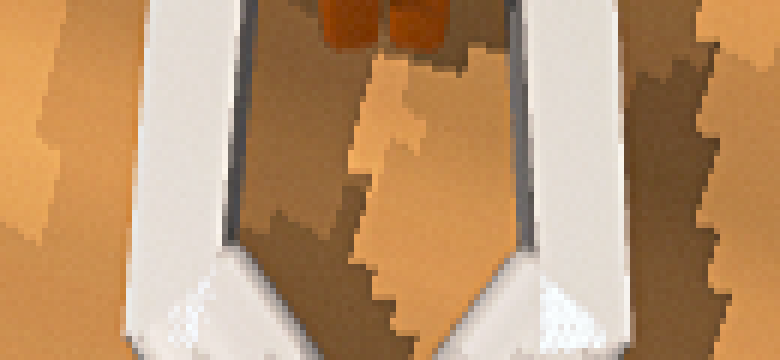

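The crop shows the ears snapped together (columns 313–334, 3 px apart), ahead of the jaws: the clip has clicked. Letting the jaws open.

play_rows(
  series=[
    [0, 0, 0, 0, 0, 0, 5.1],
    [0, 0, 0, 0, 0, 0, 5.2],
    [0, 0, 0, 0, 0, 0, 5.3],
    [0, 0, 0, 0, 0, 0, 5.5],
    [0, 0, 0, 0, 0, 0, 5.7],
    [0, 0, 0, 0, 0, 0, 5.9],
    [0, 0, 0, 0, 0, 0, 6.1],
    [0, 0, 0, 0, 0, 0, 6.3],
    [0, 0, 0, 0, 0, 0, 6.35],
    [0, 0, 0, 0, 0, 0, 6.35],
    [0, 0, 0, 0, 0, 0, 6.35],
  ],
  force=6,
)

```text
clock: 13.7
tool_pos: [0.5372, 0.0026, 0.0188]
orientation: [0.989, 0.149, 0.001, -0.0]
wrist_force: [-0.4, -0.1, -1.4]
width: 0.0631
```

```bash
python3 ears.py e6; python3 wr.py w10
```

```text
0 [314, 315, 316, 317, 318, 319, 320, 321, 322, 323, 325, 326, 327, 328, 329, 330, 331, 332, 333, 334]
1 [314, 315, 316, 317, 318, 319, 320, 321, 322, 323, 326, 327, 328, 329, 330, 331, 333, 334]
2 [314, 315, 316, 317, 318, 319, 320, 321, 322, 323, 326, 327, 328, 329, 330, 331, 332, 333, 334]
3 [314, 315, 316, 317, 318, 319, 320, 321, 322, 323, 325, 326, 327, 328, 329, 330, 331, 332, 333, 334]
4 [314, 315, 316, 317, 318, 319, 320, 321, 322, 323, 325, 326, 327, 328, 329, 330, 331, 332, 333, 334]
5 [315, 316, 317, 318, 319, 320, 321, 322, 323, 326, 327, 328, 329, 330, 331, 332, 333, 334]
6 [315, 316, 317, 318, 319, 320, 321, 322, 326, 327, 328, 329, 330, 331, 332, 333]
7 [315, 316, 317, 319, 320, 321, 327, 328, 329, 330, 331, 332, 333]
jaw row15 278 [293] [353] 368
13.7 0.06313491964134149 [-0.36596801 -0.11578233 -1.42823914] [0.53722943 0.00261993 0.01875475]
13.75 [0.53711017 0.00253736 0.01872903] [[0.9559, 0.2936, 0.001], [0.2936, -0.9559, 0.0002], [0.001, 0.0001, -1.0]] [ 0.44681141 -0.44819415 -2.16722132] 0.06347478421407067
```

View pics/w10.png

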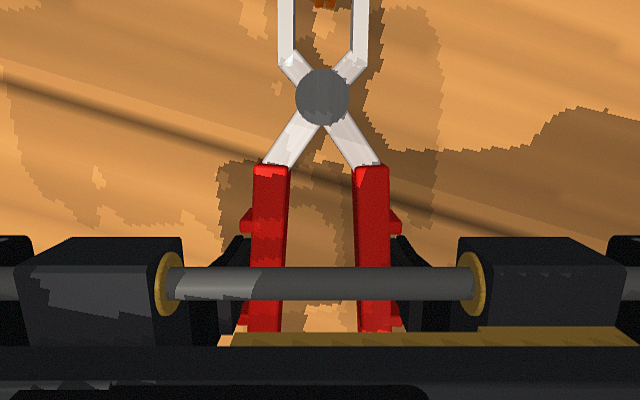

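Jaws are open and the clip remains shut (ears at 314–334, jaws at 293 and 353). Drawing off and carrying back to the mat.

play_rows(
  series=[
    [0, 0, 0, -0.48, -0.14, 0, 6.35],
    [0, 0, 0, -0.96, -0.28, 0, 6.35],
    [0, 0, 0, -0.96, -0.28, 0, 6.35],
    [0, 0, 0, -0.96, -0.28, 0, 6.35],
    [0, 0, 0, -0.96, -0.28, 0, 6.35],
    [0, 0, 0, -0.48, -0.14, 0, 6.35],
    [0, 0, -0.01, 0, -1.0, 0, 6.35],
    [0, 0, -0.025, 0, -1.9, 0, 6.35],
    [0, 0, -0.025, 0.1, -1.9, 0, 6.35],
    [0, 0, -0.025, 0.1, -1.9, 0, 6.35],
    [0, 0, -0.025, 0.1, -1.9, 0, 6.35],
    [0, 0, -0.025, 0.1, -1.9, 0, 6.35],
  ],
  force=4,
)

```text
clock: 14.8
tool_pos: [0.4928, -0.1183, 0.0186]
orientation: [0.997, 0.08, 0.0, 0.0]
wrist_force: [0.1, 1.1, -1.1]
width: 0.0631
```

play_rows(
  series=[
    [0, 0, -0.025, 0.1, -1.9, 0, 6.35],
    [0, 0, -0.025, 0.1, -1.9, 0, 6.35],
    [0, 0, -0.025, 0, -1.9, 0, 6.35],
    [0, 0, -0.025, 0, -1.9, 0, 6.35],
    [0, 0, -0.025, 0, -1.7, 0, 6.35],
    [0, 0, -0.025, 0, -1.0, 0, 6.35],
    [0, 0, 0, 0, -0.5, 0, 6.35],
    [0, 0, 0, 0, 0, 0, 6.35],
    [0, 0, 0, 0, 0, 0, 6.35],
    [0, 0, 0, 0, 0, 0, 6.35],
  ],
)

```text
clock: 15.63
tool_pos: [0.4948, -0.2236, 0.0186]
orientation: [1.0, 0.007, -0.0, -0.0]
wrist_force: [-0.5, -0.3, -0.7]
width: 0.0636
```

```bash
python3 wr.py w11;python3 tp.py 11
```

```text
15.6333 [ 0.49479044 -0.22356762  0.01855311] [[0.9999, 0.0145, -0.0], [0.0145, -0.9999, 0.0006], [-0.0, -0.0006, -1.0]] [-0.46326072 -0.30389733 -0.71654386] 0.06361138450823337
```

View pics/w11.png

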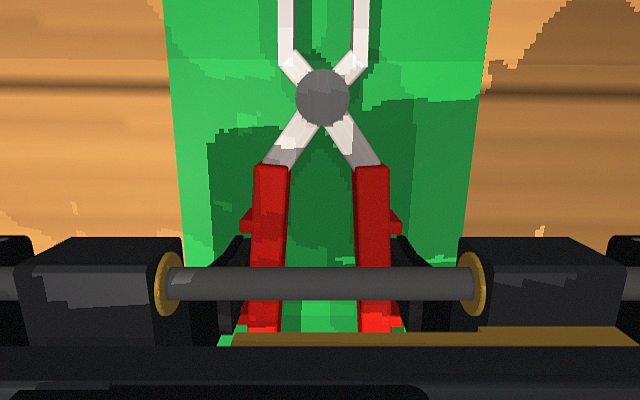

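View pics/top11.png

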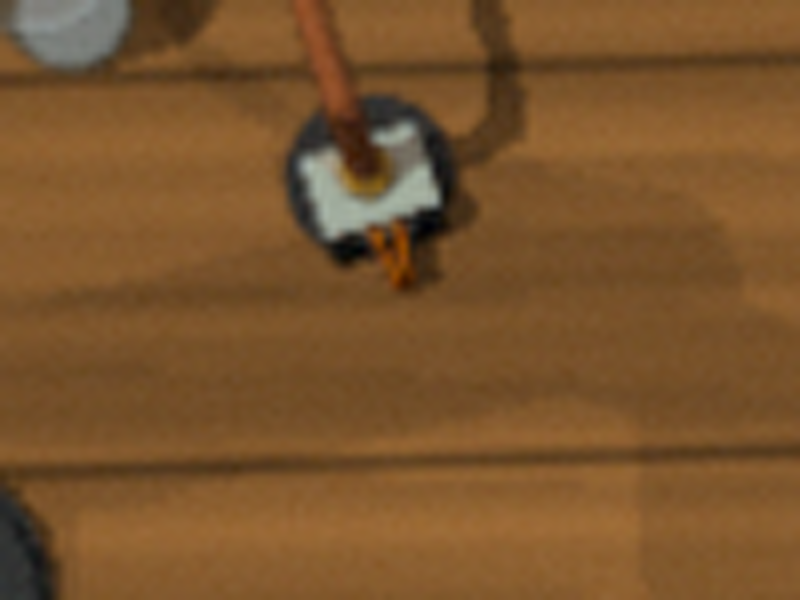

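The top crop shows the clip shut, its ears meeting at about (402,285). The wrist view shows the pliers centred on the mat. Lowering 3 mm, releasing and rising.

play_rows(
  series=[
    [0, 0, 0, 0, 0, -0.1, 6.4],
    [0, 0, 0, 0, 0, -0.1, 6.4],
    [0, 0, 0, 0, 0, -0.1, 6.5],
    [0, 0, 0, 0, 0, 0, 6.6],
    [0, 0, 0, 0, 0, 0, 6.8],
    [0, 0, 0, 0, 0, 0, 7.2],
    [0, 0, 0, 0, 0, 0, 7.8],
    [0, 0, 0, 0, 0, 0, 8.7],
    [0, 0, 0, 0, 0, 0, 8.7],
    [0, 0, 0, 0, 0, 0, 8.7],
    [0, 0, 0, 0, 0, 0, 8.7],
    [0, 0, 0, 0, 0, 0, 8.7],
  ],
)

```text
clock: 16.78
tool_pos: [0.4947, -0.2247, 0.0156]
orientation: [1.0, 0.006, 0.0, 0.0]
wrist_force: [0.1, 0.3, 1.2]
width: 0.0866
```

```bash
python3 wr.py w12
```

```text
16.7833 [ 0.49469582 -0.22472813  0.015596  ] [[0.9999, 0.0127, 0.0001], [0.0127, -0.9999, -0.0001], [0.0001, 0.0001, -1.0]] [0.063876   0.26635044 1.15304914] 0.08655425620107636
```

View pics/w12.png

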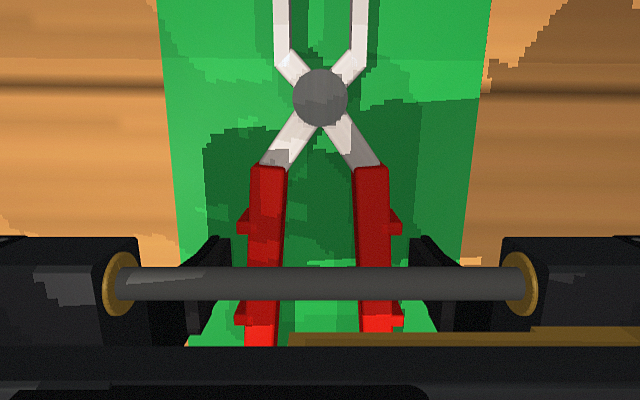

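Both fingers are clear of the handles and ribs. Rising.

play_rows(
  series=[
    [0, 0, 0, 0, 0, 0.5, 8.7],
    [0, 0, 0, 0, 0, 1, 8.7],
    [0, 0, 0, 0, 0, 2, 8.7],
    [0, 0, 0, 0, 0, 3, 8.7],
    [0, 0, 0, 0, 0, 3, 8.7],
    [0, 0, 0, 0, 0, 3, 8.7],
    [0, 0, 0, 0, 0, 3, 8.7],
    [0, 0, 0, 0, 0, 3, 8.7],
    [0, 0, 0, 0, 0, 3, 8.7],
    [0, 0, 0, 0, 0, 0, 8.7],
    [0, 0, 0, 0, 0, 0, 8.7],
    [0, 0, 0, 0, 0, 0, 8.7],
  ],
)

```text
clock: 17.83
tool_pos: [0.4941, -0.2245, 0.2307]
orientation: [1.0, 0.006, -0.0, 0.0]
wrist_force: [-0.3, -0.6, -1.4]
width: 0.0867
```

```bash
python3 wr.py w13; python3 pl.py w13; python3 - <<'E'
from rig import r
import cv2
p,d=r.camera("top");cv2.imwrite("pics/top13.png",cv2.resize(p[100:250,210:410,::-1],None,fx=4,fy=4,interpolation=cv2.INTER_CUBIC))
E
```

```text
17.8333 [ 0.49410533 -0.22450002  0.23066815] [[0.9999, 0.0128, -0.0002], [0.0128, -0.9999, -0.0001], [-0.0002, 0.0001, -1.0]] [-0.3041098  -0.63537766 -1.41500215] 0.08673451693739677
red z pct [0.02356325 0.02522534 0.0264849 ]
((491.7320861816406, -250.99855041503906), (102.5130844116211, 18.8688907623291), 4.981086254119873)
((491.70025634765625, -196.34646606445312), (18.977083206176758, 103.13431549072266), 85.99654388427734)
mat ((535.20068359375, -224.06805419921875), (140.3895721435547, 263.665283203125), 89.96575927734375)
tip [ 0.62489349 -0.22277581] grip [ 0.49489713 -0.2238441 ] yaw 0.008217651008868104 rear -0.05474979383719303 width 0.06491964679872353 tipwidth 0.036625613980154764
```

View pics/w13.png

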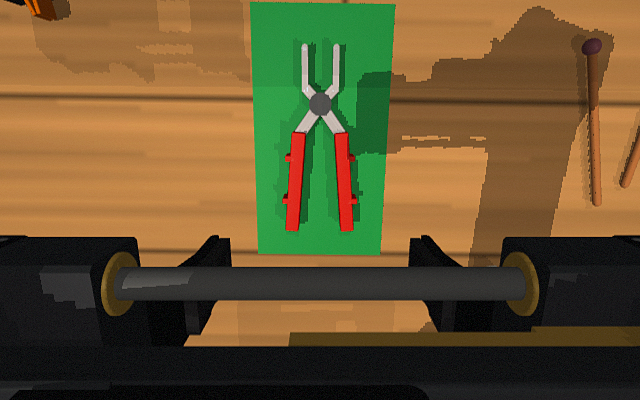

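View pics/top13.png

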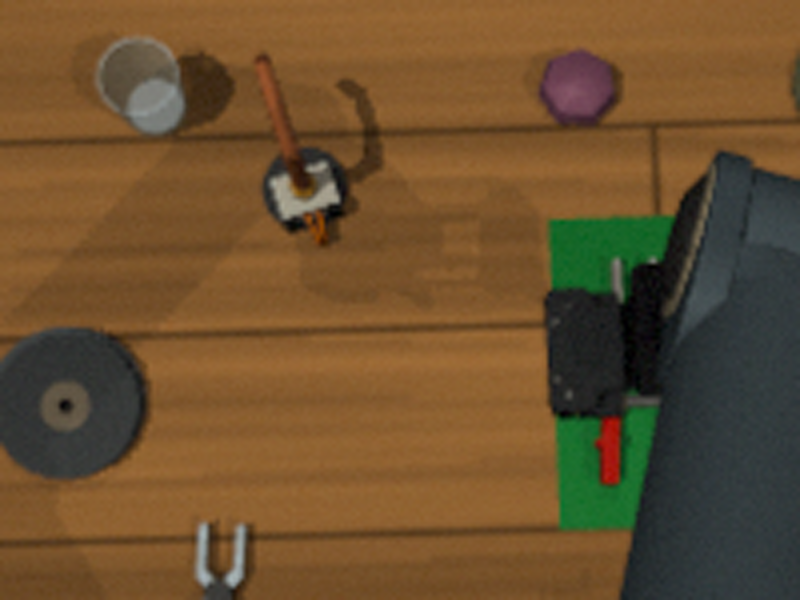

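The pliers lie open on the mat with their middle at about (0.532,-0.224), against the mat centre at (0.533,-0.224), yaw 0.01. The clip is shut, and the discs, beaker and stone have not moved.

```bash
python3 -c "
from rig import r
print(r.finish_job())"
```

```text
the job is handed in; nothing more can be done
None
```

The clip is clicked shut, and the pliers are back on the green mat, sprung open. I handed the job in at about 18 s, and no verdict is reported.

- **Jaws home:** I carried the pliers about 2–3 mm off the bench. I stopped with the tips about 2 mm short of the buffers by calculation, one open jaw outside each ear.
- **Squeeze:** The jaws were closed in small steps with the grip capped at 12–13 N. I stopped when the wrist camera showed the ears snap together ahead of the jaws: their outside span fell from 44 to about 20 pixels. The ears stayed shut once the jaws opened.
- **Putting back:** The pliers' middle is within about 4 mm of the mat centre, since the mat centre readings spread by a few mm along its length. They lie about 0.01 rad off its long side, 65 mm wide over the handles, the same as at the start.
- **Surroundings:** The discs, beaker and stone look unmoved in the top view. The gripper was well clear at about 0.23 m when I handed in.

None of the final checks failed. Two earlier measurements needed correcting:
- **Jaw line:** The held pliers were about 0.0125 rad and 1.3 mm off the clip's line. I corrected this before going onto the ears.
- **Pipe block:** The top and wrist cameras disagreed by about 3 mm on its position, within their calibration plus pixel size. I relied on the wrist camera.

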